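# Lever open the stiff lid of a candle box

### The job

The lid of the wooden candle box is stiff and has no handle: find the one bay under its front edge that is open, slip the head of the bottle opener in over the sill and lever the lid up with it. Then fold the lid back until it stands upright or beyond, so that the candles can be got at, and lay the bottle opener flat on the worktop. Don't pry at the shut lid with the gripper's fingers, and leave the other things where they stand.

Things in the scene. Friction and masses are not known exactly. Their poses are not given: they have to be found in the camera images.
- candle_box: low wooden box, fixed: 130 deep (x) x 176 wide (y) x 60 mm tall plus 9 mm lid; origin under its centre; front faces its -x, hinge along the rear top edge. Under the lid's front edge, on the 10 mm front wall (top z = 54), are three bays 52 mm wide centred at y = -52, 0, 52 mm. Two are filled by wooden spacers; the third, different each time, is an open slot 6 mm high, hollow behind
- sill (a point): middle of the outer upper edge of a dark wooden sill, in box axes at (-77, 0, 54) mm. The sill, 160 mm wide and 6 mm thick, carries the front wall's top on level, 12 mm outward, as a rest below all three bays. Axes as the box's. Which bay is open is not in the state: it shows as a dark gap beneath the lid, or is felt by the blade going in; the spacers stop it about flush with the front face
- lid_hinge (a point): middle of the lid's hinge line, in box axes at (65, 0, 60) mm; the hinge runs along the box's y axis
- lid_edge (a point): middle of the lower front edge of the lid, 130 mm from the hinge line; moves with the lid. The lid is a flat wooden plate 130 x 176 x 9 mm without a handle, flush with the box's sides
- candle_box_lid (a joint): angle of the lid in rad: 0 shut, grows as the front edge rises, 1.57 upright, stop at 1.9. The hinge is stiff (about 0.35 N m of friction; 0.45 N m raises the lid, 0.15 kg, from shut) and the lid stays where it is left
- opener: flat steel bottle opener with dark wooden handle, 126 mm long (its x), 55 g, lying flat; origin under its middle. The bare steel head, a blade 38 mm wide and 3 mm thick (z = 5 to 8 mm), runs forward from x = 11 to the tip at x = 63 mm; the handle, x = -59 to 11 mm, is 22 mm wide (y) and 12 mm thick (z = 0 to 12)
- teaspoon: steel teaspoon, 134 mm long, lying flat; origin under its middle; a bystander
- matchbox: matchbox 36 x 54 x 16 mm; origin under its middle; a bystander
- cup: small cup with handle, 63 x 91 x 49 mm; origin under its middle; a bystander
- shot_glass: clear shot glass, 49 mm across, 62 mm tall; origin under its middle; a bystander
- spice_jar: glass spice jar with cap, 46 mm across, 106 mm tall; origin under its middle; a bystander
- paste_tin: tin can 57 mm across, 72 mm tall; origin under its middle; a bystander
- garlic: garlic bulb about 52 mm across; origin under its middle; a bystander

How it is judged (in metres and radians):
On the way, in this order (a step that is already met when the one before it is completed fails the run):
1. the lid is raised by at least 0.12 rad with the opener bearing on it (value of joint candle_box_lid above 0.12 rad and contact force between opener and candle_box_lid above 0.5 N), for 0.1 s.
2. the lid is folded back to upright or beyond (value of joint candle_box_lid above 1.45 rad), for 0.2 s.
At the end, for the whole second after the job is handed in: the lid stands at 1.45 rad (83 degrees) or more, and the opener lies flat on the worktop (within 0.15 rad, either face up), at rest (value of joint candle_box_lid above 1.45 rad and height (world z) of opener between -0.01 and 0.02 m and (angle between opener's own z axis and vertical below 0.15 rad or angle between opener's own z axis and vertical above 2.99 rad) and linear speed of opener below 0.02 m/s); the robot touches nothing.
It fails at once if a bystander is moved by more than 40 mm (distance of any of teaspoon, matchbox, cup, shot_glass, spice_jar, paste_tin, garlic from where it was at the start of the episode above 0.04 m).
It fails at once if the fingers pry or press at the lid with more than 3 N while it is still shut (below 0.1 rad) (value of joint candle_box_lid below 0.1 rad and contact force between the fingers and candle_box_lid above 3 N).
It also fails if it takes over 61 s, if anything falls off the work surface, if the arm or the gripper's body presses on something with over 40 N, if the wrist force passes 120 N, or if a joint passes its speed limit or range.

### The arm

A 6-joint arm with a two-finger parallel gripper is mounted at the origin on a cart in front of the work surface, level with it; the furniture and walls round the work are solid. World frame = base frame: x ahead of the robot, y to its left, z up, the work surface at z = 0. Lengths are in m, angles in degrees, forces in N, time in s.
With the tool pointing down it reaches from about 0.35 to 0.925 m from the base axis. Payload 6.4 kg.
Tool frame: the origin (TCP) lies between the finger pads; the fingertips stand 11 mm ahead of it and the grasp point (between the pads) lies 8 mm behind it; z points along the fingers, y is the line along which they close (so a half turn about z gives the same grasp; the last joint's range is limited). The gripper opens to 94 mm and grips with 3 to 60 N. Pads are 16 mm wide; open, the fingers measure 119 mm over their backs; the gripper's body (75 mm by 177 mm) begins 78 mm behind the grasp point.
Start: joints at [-81.71, 14.043, 89.255, -0, 76.702, -9.975], TCP at [0.204, -0.617, 0.216] pointing down, gripper open.
Joint ranges: [-179.41, 179.41], [-58.25, 129.5], [7.25, 145.43], [-54.29, 234.29], [11.92, 165.04], [-157.13, 157.13]. Speed limits (degrees/s): [147.25, 147.25, 180, 180, 180, 180].

### API

Orientations are given as a 3x3 rotation matrix whose columns are the frame's x, y, z axes.
In Python, from plant import bot, eyes gives the robot as it stands (bot), with the cameras (eyes).
- The arm moves only by the tool nudge_tcp, called after "Call:" as a command line: name --argument value ..., lists and objects as JSON in quotes. Schema: {"type":"object","properties":{"rows":{"type":"array","items":{"type":"number"},"minItems":6,"maxItems":120},"finger_gap":{"type":"number"},"clamp_n":{"type":"number"},"only":{"type":"string"},"quiet":{"type":"boolean"},"lines":{"type":"string"}},"required":["rows"],"additionalProperties":false}. rows is one flat list of numbers that holds 1 to 20 rows one after another, with no inner brackets; each row has 6 numbers: dx, dy, dz in m, then a rotation vector rx, ry, rz in degrees; each row is the pose to reach, as a shift and turn from the pose commanded when the call began, along the tool's axes at that moment; what a row does not reach only later rows make up. A row lasts 1/8 s, in which the tool goes at most 0.0625 m and 10.7 degrees, less where a joint would pass 70% of its speed; a pose out of reach is approached as far as the arm can. finger_gap is the finger opening in m, set as the call begins (left out keeps the last). The fingers move at their own pace and stop on an object; clamp_n is the grip in N (left out, the last holds). Time passes only in rows, so rows that do not move let the fingers close. The tool returns the time, the measured TCP pose, the force, the opening and the grip force at its end. only (a regular expression) keeps the lines of the reply that match it, lines (a string "A,B") keeps lines A to B, and quiet returns only ok. Input that does not fit is refused with a message, and nothing moves.
- bot.sense(): the state, without advancing time (a new reading comes with each control period).
- eyes.read_camera(name): name is "side" or "top" or "wrist"; returns the picture (420x560x3 uint8, blue, green, red); there is no depth.
- eyes.get_calibration(name): a dict with "K" (3x3 intrinsics, pixels), "origin" and "rotation" of the camera in the world. Camera axes: x right, y down, z forward; pixel columns grow to the right and rows downward; lengths in m; the calibration is good to about 2 mm. A picture is of the moment at which its call begins: read the wrist's pose just before it. get_calibration takes no time and is no camera call; for the wrist camera it gives the pose at the moment of the call.
- bot.job_done(): hands the job in; it is judged then, once.
The state is a dict: "time": time; "qpos": joint angles; "dq": joint speeds; "joint_torque": joint torques, N m; "tcp_pos": TCP position; "tool_rot": TCP orientation; "contact_force": force on the tool from outside, world axes, zero at the start; "wrist_torque": the same for the moment, N m; "finger_gap": finger opening in m; "gripper_force": force on a finger pad.
Only numpy, scipy, OpenCV 4.12 (cv2) and the standard library are available. Lean on these libraries where they do the work, as an engineer would, in place of code of your own. Each camera call takes 0.05 s, during which the arm holds its last target. There are 200 camera calls.

## Working session

There is one attempt and no reset: what is moved stays moved. The work goes in short steps, Python scripts to look and compute and a tool call to move; the robot and the scene stay as the last step left them, time stands still between calls to the robot, and variables do not carry over. Pictures are saved under pics/ and viewed, at most 10 in all, crops included, and the job is handed in when it is done.

```bash
ls; mkdir -p pics
```

Run:
```python
from plant import bot, eyes
import cv2,numpy as np
for n in ("top","side"):
    im=eyes.read_camera(n); cv2.imwrite(f"pics/{n}0.png",im)
    c=eyes.get_calibration(n); print(n,c)
```

```text
pics
plant.py
top {'K': array([[428.30107466,   0.        , 277.14576335],
       [  0.        , 428.30107466, 208.55284603],
       [  0.        ,   0.        ,   1.        ]]), 'origin': array([0.35239464, 0.00870116, 1.2239289 ]), 'rotation': array([[-0.02775247, -0.98686146,  0.15916739],
       [-0.99961374,  0.02716359, -0.00587462],
       [ 0.00147387, -0.15926895, -0.98723413]])}
side {'K': array([[505.83252954,   0.        , 279.80668882],
       [  0.        , 505.83252954, 216.7049537 ],
       [  0.        ,   0.        ,   1.        ]]), 'origin': array([ 0.0022045 , -1.13426724,  1.17267944]), 'rotation': array([[ 0.90780928, -0.27685152,  0.31501675],
       [-0.41932844, -0.58705893,  0.69247778],
       [-0.00678013, -0.76073324, -0.64902925]])}
```

View pics/top0.png

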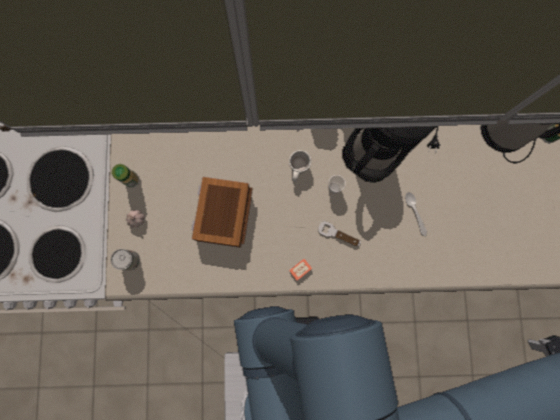

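View pics/side0.png

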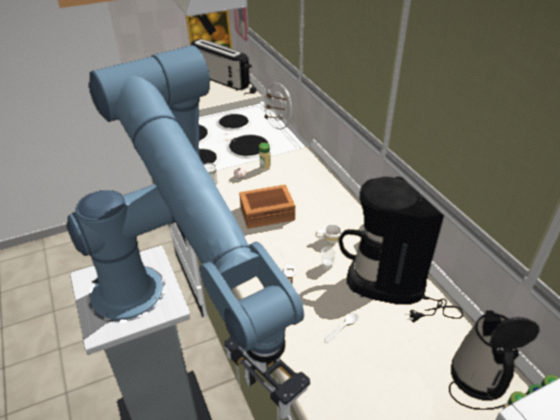

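Run:
```python
import cv2,numpy as np
t=cv2.imread("pics/top0.png"); s=cv2.imread("pics/side0.png")
a=cv2.resize(t[165:255,180:270],(400,400),interpolation=cv2.INTER_CUBIC)
b=cv2.resize(t[195:265,300:370],(400,400),interpolation=cv2.INTER_CUBIC)
c=cv2.resize(s[170:240,220:310],None,fx=4.4,fy=2.8,interpolation=cv2.INTER_CUBIC)[:200,:400]
c=cv2.resize(s[170:240,225:365],(800,400)[:2],interpolation=cv2.INTER_CUBIC)[:,:800]
cv2.imwrite("pics/z1.png",np.vstack([np.hstack([a,b])[:, :800], cv2.resize(c,(800,400))])[:800])
cv2.imwrite("pics/z1.png",cv2.resize(cv2.imread("pics/z1.png"),(600,600)))
```

```text
(no output)
```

View pics/z1.png

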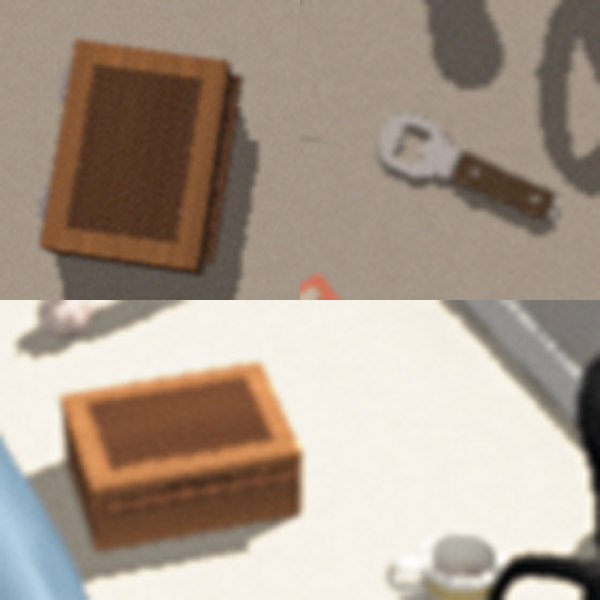

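Create h.py:
```python
from plant import bot, eyes
import cv2,numpy as np
def ray(c,uv):
    d=c["rotation"]@np.linalg.inv(c["K"])@np.array([uv[0],uv[1],1.]); return c["origin"],d
def onz(c,uv,z):
    o,d=ray(c,uv); return o+d*(z-o[2])/d[2]
def proj(c,P):
    p=c["K"]@(c["rotation"].T@(np.array(P)-c["origin"])); return p[:2]/p[2]
def st():
    s=bot.sense(); print("t",round(s["time"],2),"tcp",np.round(s["tcp_pos"],4),"gap",round(float(s["finger_gap"]),4),"F",np.round(s["contact_force"],1),"q",np.round(s["qpos"],1)); print(np.round(s["tool_rot"],3)); return s
```

Run:
```python
from h import *
t=cv2.imread("pics/top0.png"); c=eyes.get_calibration("top")
hsv=cv2.cvtColor(t,cv2.COLOR_BGR2HSV)
st()
# box
m=((hsv[...,1]>110)&(hsv[...,0]<20)).astype(np.uint8); r=np.zeros_like(m); r[165:260,185:262]=m[165:260,185:262]
k=max(cv2.findContours(r,0,2)[0],key=cv2.contourArea); print("box",cv2.minAreaRect(k))
cr=np.array([[76,40],[228,62],[200,272],[42,247]])*0.3+[180,165]
P=np.array([onz(c,p,.069) for p in cr]); print("lid corners",P.round(4),"sides",np.linalg.norm(P-np.roll(P,-1,0),axis=1).round(4),"ctr",P.mean(0).round(4))
ex=(P[0]+P[3]-P[1]-P[2])[:2]; print("yaw x-axis",np.degrees(np.arctan2(ex[1],ex[0]))); ey=(P[3]+P[2]-P[0]-P[1])[:2]; print("y-axis",np.degrees(np.arctan2(ey[1],ey[0])))
# opener
w=t[195:265,300:370].astype(int); hs=hsv[195:265,300:370]
br=((hs[...,2]<105)&(hs[...,1]>90)).astype(np.uint8); 
k=max(cv2.findContours(br,0,2)[0],key=cv2.contourArea); rc=cv2.minAreaRect(k); print("handle",rc)
bp=cv2.boxPoints(rc)+[300,195]; print(np.array([onz(c,p,.012) for p in bp]).round(4)); ctr=np.array(rc[0])+[300,195]; print("hc",onz(c,ctr,.012).round(4))
hd=((hs[...,1]<45)&(hs[...,2]>140)).astype(np.uint8); hd[:, 48:]=0
k=max(cv2.findContours(hd,0,2)[0],key=cv2.contourArea); k=cv2.convexHull(k);M=cv2.moments(k); hc=np.array([M["m10"],M["m01"]])/M["m00"]+[300,195]; print("head bbox",cv2.boundingRect(k),onz(c,hc,.008).round(4))
```

```text
t 0.1 tcp [ 0.2037 -0.6167  0.2155] gap 0.0937 F [0.6 0.  0.1] q [-81.7  14.1  89.3  -0.   76.7 -10. ]
[[ 0.95   0.313 -0.   ]
 [ 0.313 -0.95   0.002]
 [ 0.    -0.002 -1.   ]]
box ((222.0780029296875, 211.74276733398438), (51.775474548339844, 64.09210205078125), 8.746162414550781)
lid corners [[0.6325 0.2048 0.069 ]
 [0.6104 0.0791 0.069 ]
 [0.4376 0.1047 0.069 ]
 [0.4614 0.2323 0.069 ]] sides [0.1276 0.1747 0.1298 0.1734] ctr [0.5355 0.1552 0.069 ]
yaw x-axis 79.7357113760979
y-axis 171.22351059156327
handle ((46.90934753417969, 43.19263458251953), (22.354345321655273, 6.280506610870361), 25.20112419128418)
[[ 0.4636 -0.1617  0.012 ]
 [ 0.4796 -0.1701  0.012 ]
 [ 0.4509 -0.226   0.012 ]
 [ 0.4351 -0.2175  0.012 ]]
hc [ 0.4573 -0.1939  0.012 ]
head bbox (0, 18, 39, 37) [ 0.4804 -0.1138  0.008 ]
```

Call:
nudge_tcp --rows '[0.373,-0.322,0.045,0,0,-45,0.373,-0.322,0.045,0,0,-45,0.373,-0.322,0.045,0,0,-45,0.373,-0.322,0.045,0,0,-45,0.373,-0.322,0.045,0,0,-45,0.373,-0.322,0.045,0,0,-45,0.373,-0.322,0.045,0,0,-45,0.373,-0.322,0.045,0,0,-45,0.373,-0.322,0.045,0,0,-45,0.373,-0.322,0.045,0,0,-45,0.373,-0.322,0.045,0,0,-45]' --finger_gap 0.06 --clamp_n 20

```text
time: 1.48
tcp_pos: [0.4566, -0.1957, 0.1715]
tool_rot: [[0.452, 0.892, -0.0], [0.892, -0.452, -0.0], [-0.0, 0.0, -1.0]]
contact_force: [0.4, -0.2, -0.2]
finger_gap: 0.0603
gripper_force: 0.0
```

Run:
```python
from h import *
s=st()
c=eyes.get_calibration("wrist");im=eyes.read_camera("wrist"); cv2.imwrite("pics/w1.png",im)
print(c)
print("offset in tool",(s["tool_rot"].T@(c["origin"]-s["tcp_pos"])).round(4),(s["tool_rot"].T@c["rotation"]).round(3))
```

```text
t 1.48 tcp [ 0.4566 -0.1957  0.1715] gap 0.0603 F [ 0.4 -0.2 -0.2] q [-36.3  -4.2 113.6  -0.   70.6  -9.4]
[[ 0.452  0.892 -0.   ]
 [ 0.892 -0.452 -0.   ]
 [-0.     0.    -1.   ]]
{'K': array([[356.55488116,   0.        , 273.81775629],
       [  0.        , 356.55488116, 210.74105276],
       [  0.        ,   0.        ,   1.        ]]), 'origin': array([ 0.48746411, -0.1337855 ,  0.33918308]), 'rotation': array([[ 8.91685347e-01, -4.39201889e-01, -1.09539683e-01],
       [-4.52655719e-01, -8.65291136e-01, -2.15346348e-01],
       [-2.03193882e-04,  2.41604947e-01, -9.70374674e-01]])}
offset in tool [ 0.0692 -0.0004 -0.1677] [[-0.001 -0.97  -0.241]
 [ 1.    -0.001 -0.001]
 [ 0.    -0.241  0.97 ]]
```

View pics/w1.png

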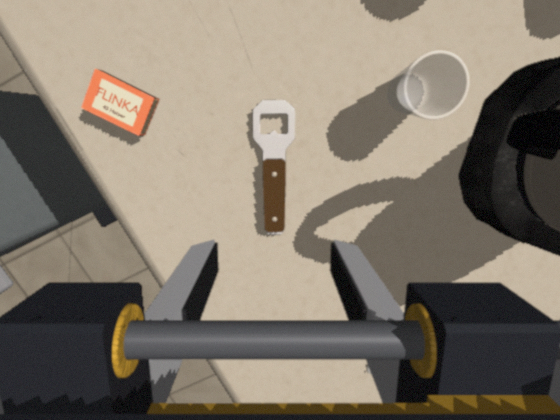

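The wrist view shows the opener in line with the fingers: tip about (275,100), handle from (274,160) to (274,231). The area around it is clear.

Run:
```python
from h import *
s=st(); c=eyes.get_calibration("wrist"); im=cv2.imread("pics/w1.png"); hsv=cv2.cvtColor(im,cv2.COLOR_BGR2HSV)
r=np.zeros(im.shape[:2],np.uint8); w=(slice(90,240),slice(245,310))
m=((hsv[...,2]<135)&(hsv[...,1]>110)).astype(np.uint8); r[w]=m[w]
k=max(cv2.findContours(r,0,2)[0],key=cv2.contourArea); rc=cv2.minAreaRect(k); print(rc)
bp=sorted(cv2.boxPoints(rc).tolist(),key=lambda p:p[1])
f=(np.array(bp[0])+bp[1])/2; b=(np.array(bp[2])+bp[3])/2
F,B=onz(c,f,.012),onz(c,b,.012); T=onz(c,(275,99.5),.008)
print("front",F.round(4),"back",B.round(4),"len",np.linalg.norm(F-B),"tip",T.round(4),"tip-back",np.linalg.norm((T-B)[:2]))
d=T-B; print("yaw",np.degrees(np.arctan2(d[1],d[0])), np.degrees(np.arctan2((F-B)[1],(F-B)[0])))
g=(F+B)/2; print("mid",g.round(4),"tool d",(s["tool_rot"].T@(g-s["tcp_pos"])).round(4))
```

```text
t 1.52 tcp [ 0.4566 -0.1958  0.1716] gap 0.0599 F [-0.4 -0.1  0.3] q [-36.3  -4.2 113.6  -0.   70.6  -9.4]
[[ 0.452  0.892  0.   ]
 [ 0.892 -0.452 -0.   ]
 [-0.     0.    -1.   ]]
((273.5, 195.0), (70.0, 21.0), 90.0)
front [ 0.4719 -0.1637  0.012 ] back [ 0.4416 -0.2233  0.012 ] len 0.06678400137800727 tip [ 0.4971 -0.117   0.008 ] tip-back 0.11986627641330388
yaw 62.425714770445644 63.06068131569641
mid [ 0.4568 -0.1935  0.012 ] tool d [ 0.0022 -0.0009  0.1596]
```

Call:
nudge_tcp --rows '[0,-0.001,0.06,0,0,0,0,-0.001,0.115,0,0,0,0,-0.001,0.15,0,0,0,0,-0.001,0.157,0,0,0,0,-0.001,0.157,0,0,0]'

```text
time: 2.15
tcp_pos: [0.4565, -0.1951, 0.0152]
tool_rot: [[0.451, 0.893, 0.001], [0.893, -0.451, -0.001], [-0.0, 0.001, -1.0]]
contact_force: [0.1, 0.0, 0.2]
finger_gap: 0.0599
gripper_force: 0.0
```

Call:
nudge_tcp --rows '[0,0,0,0,0,0,0,0,0,0,0,0,0,0,0,0,0,0,0,0,0,0,0,0]' --finger_gap 0.01 --clamp_n 50

```text
time: 2.65
tcp_pos: [0.4569, -0.1946, 0.0155]
tool_rot: [[0.45, 0.893, 0.001], [0.893, -0.45, -0.001], [-0.0, 0.002, -1.0]]
contact_force: [-0.4, 1.0, 6.9]
finger_gap: 0.0368
gripper_force: 50.0
```

Run:
```python
from h import *
s=cv2.imread("pics/side0.png"); c=eyes.get_calibration("side"); g=cv2.cvtColor(s,cv2.COLOR_BGR2GRAY)
a=np.radians(80.5); ex=np.array([np.cos(a),np.sin(a)]); ey=np.array([-ex[1],ex[0]]); C=np.array([.5355,.1552])
W=lambda x,y,z: np.r_[C+ex*x+ey*y,z]
for y in range(-88,89,8):
    row=[]
    for z in (69,66,63,60,58,56,54,51,47,43):
        x=-.065
        u=proj(c,W(x,y/1000,z/1000)); row.append(int(cv2.getRectSubPix(g,(1,1),tuple(map(float,u)))[0,0]))
    print(y,u.round(1),row)
o=proj(c,W(-.065,0,.057)); cv2.imwrite("pics/z2.png",cv2.resize(s[190:235,235:300],(780,540),interpolation=cv2.INTER_CUBIC))
```

```text
-88 [295.  210.9] [198, 185, 181, 181, 183, 184, 184, 184, 183, 182]
-80 [292.8 211.3] [114, 93, 79, 76, 74, 76, 77, 80, 79, 73]
-72 [290.6 211.7] [113, 93, 79, 71, 69, 67, 69, 75, 83, 77]
-64 [288.4 212.1] [113, 91, 80, 71, 67, 65, 65, 70, 76, 70]
-56 [286.2 212.5] [115, 97, 84, 80, 77, 73, 71, 75, 78, 75]
-48 [284.  212.9] [112, 92, 80, 71, 68, 66, 71, 77, 82, 74]
-40 [281.8 213.3] [115, 95, 79, 71, 66, 66, 66, 73, 76, 72]
-32 [279.5 213.7] [113, 96, 82, 73, 69, 65, 68, 76, 81, 77]
-24 [277.3 214.1] [115, 95, 77, 64, 58, 57, 60, 68, 75, 70]
-16 [275.1 214.5] [117, 96, 76, 64, 60, 61, 63, 76, 82, 76]
-8 [272.8 215. ] [113, 93, 78, 66, 62, 59, 65, 73, 82, 72]
0 [270.6 215.4] [116, 96, 75, 62, 54, 56, 58, 67, 73, 70]
8 [268.4 215.8] [113, 92, 74, 61, 61, 62, 69, 82, 87, 75]
16 [266.1 216.2] [113, 94, 72, 59, 55, 57, 62, 71, 78, 70]
24 [263.9 216.6] [115, 95, 76, 63, 60, 62, 66, 74, 78, 74]
32 [261.6 217. ] [114, 95, 83, 74, 69, 66, 69, 75, 81, 74]
40 [259.3 217.4] [116, 97, 81, 74, 70, 70, 69, 77, 77, 71]
48 [257.1 217.8] [113, 95, 83, 76, 73, 69, 71, 75, 81, 74]
56 [254.8 218.2] [114, 96, 83, 74, 69, 67, 65, 70, 74, 68]
64 [252.5 218.6] [115, 98, 84, 75, 72, 71, 72, 78, 80, 74]
72 [250.2 219.1] [113, 93, 82, 75, 72, 71, 73, 76, 79, 73]
80 [248.  219.5] [116, 98, 84, 78, 75, 74, 73, 74, 73, 72]
88 [245.7 219.9] [75, 70, 67, 65, 67, 68, 69, 69, 68, 69]
```

View pics/z2.png

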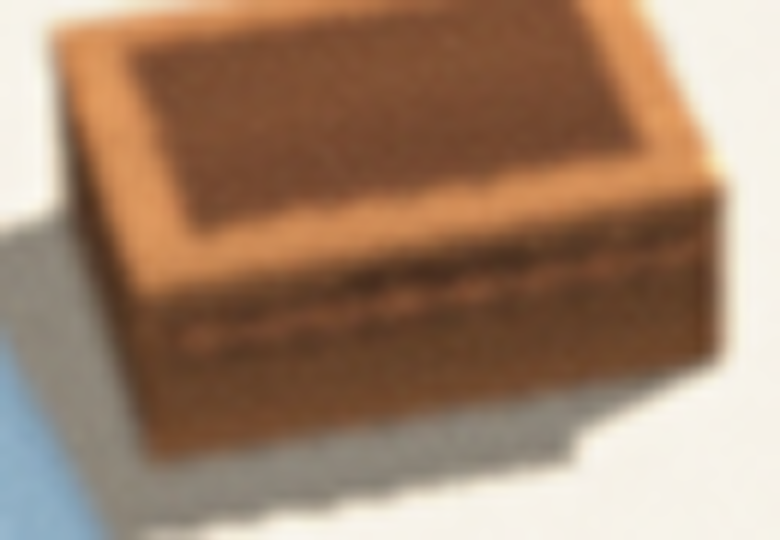

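The lid's front edge is visibly darker under the middle bay (about (270,215) in the side picture, grey 58 against 69 at the sides), so the middle bay is the open one. The grip isn't settled yet (gap 37 mm), so I'll let it close and look again.

Call:
nudge_tcp --rows '[0,0,0,0,0,0,0,0,0,0,0,0,0,0,0,0,0,0]'

```text
time: 3.02
tcp_pos: [0.4569, -0.1946, 0.0155]
tool_rot: [[0.45, 0.893, 0.001], [0.893, -0.45, -0.001], [-0.0, 0.002, -1.0]]
contact_force: [-1.3, 1.5, 5.8]
finger_gap: 0.0363
gripper_force: 50.0
```

Run:
```python
from h import *
im=eyes.read_camera("wrist"); cv2.imwrite("pics/w2.png",im)
```

```text
(no output)
```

View pics/w2.png

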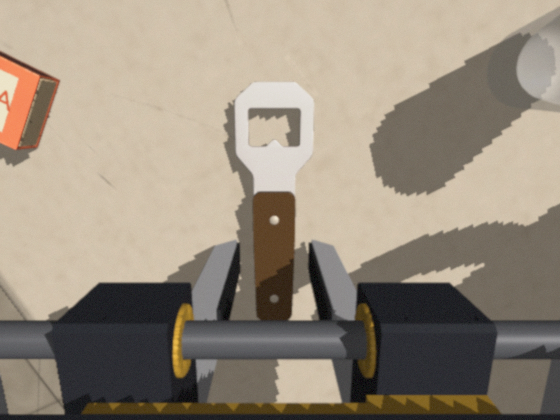

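The fingers stopped short of the handle: there are clear gaps on both sides and about 6 N upward, so the tips rest on the worktop. I'll raise a little and close again.

Call:
nudge_tcp --rows '[0,0,-0.003,0,0,0,0,0,-0.003,0,0,0,0,0,-0.003,0,0,0,0,0,-0.003,0,0,0]' --finger_gap 0.01 --clamp_n 50

```text
time: 3.58
tcp_pos: [0.4559, -0.194, 0.0172]
tool_rot: [[0.45, 0.893, -0.0], [0.893, -0.45, 0.0], [0.0, -0.001, -1.0]]
contact_force: [-0.4, -0.0, -1.0]
finger_gap: 0.0364
gripper_force: 50.0
```

Call:
nudge_tcp --rows '[0,0,-0.015,0,0,0,0,0,-0.03,0,0,0,0,0,-0.03,0,0,0]'

```text
time: 3.95
tcp_pos: [0.4575, -0.1951, 0.0496]
tool_rot: [[0.45, 0.893, 0.004], [0.893, -0.45, -0.003], [-0.001, 0.004, -1.0]]
contact_force: [0.1, -0.2, 0.0]
finger_gap: 0.0364
gripper_force: 50.0
```

Run:
```python
from h import *
s=st();c=eyes.get_calibration("wrist");im=eyes.read_camera("wrist"); cv2.imwrite("pics/w3.png",im)
for p in [(8,18,11),(8,-18,11),(8,18,-8),(8,-18,-8),(8,11,11),(8,-11,11)]:
    print(p,proj(c,s["tcp_pos"]+s["tool_rot"]@(np.array(p)/1000)).round(1))
hsv=cv2.cvtColor(im,cv2.COLOR_BGR2HSV)
m=((hsv[...,2]<135)&(hsv[...,1]>110)).astype(np.uint8); r=np.zeros_like(m); r[100:330,240:310]=m[100:330,240:310]
k=max(cv2.findContours(r,0,2)[0],key=cv2.contourArea); print(cv2.boundingRect(k),cv2.contourArea(k))
```

```text
t 3.95 tcp [ 0.4575 -0.1951  0.0496] gap 0.0364 F [ 0.1 -0.2  0. ] q [-36.2   6.5 117.3   0.   55.9  -9.5]
[[ 0.45   0.893  0.004]
 [ 0.893 -0.45  -0.003]
 [-0.001  0.004 -1.   ]]
(8, 18, 11) [308.9 241.5]
(8, -18, 11) [240.7 241.5]
(8, 18, -8) [312.7 254.5]
(8, -18, -8) [237.1 254.5]
(8, 11, 11) [295.7 241.5]
(8, -11, 11) [254.  241.5]
(254, 193, 40, 127) 4527.0
```

View pics/w3.png

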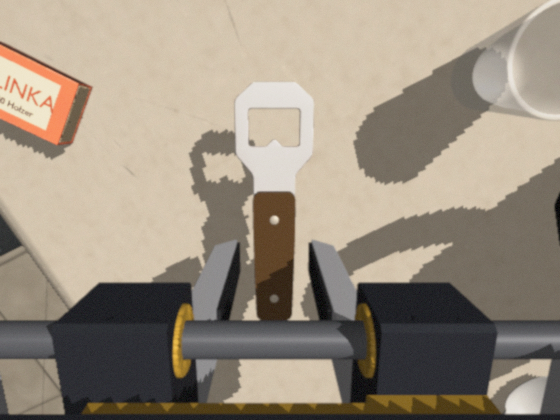

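The opener is held: it moved with the gripper while its shadow separated, tip about (275,83), level. Next I'll move in front of the middle bay, above lid height.

Call:
nudge_tcp --rows '[0.05,-0.01,-0.05,0,0,-6,0.10,-0.02,-0.05,0,0,-12,0.14,-0.029,-0.05,0,0,-17.3,0.159,-0.029,-0.05,0,0,-17.3,0.159,-0.029,-0.05,0,0,-17.3,0.159,-0.029,-0.05,0,0,-17.3]'

```text
time: 4.75
tcp_pos: [0.5013, -0.0396, 0.0971]
tool_rot: [[0.164, 0.986, -0.001], [0.986, -0.164, -0.0], [-0.0, -0.001, -1.0]]
contact_force: [-0.7, -0.4, -0.9]
finger_gap: 0.0364
gripper_force: 50.0
```

Run:
```python
from h import *
s=st();c=eyes.get_calibration("wrist");im=eyes.read_camera("wrist"); cv2.imwrite("pics/w4.png",im); np.save("w4.npy",[0])
import pickle; pickle.dump((c,s),open("w4.pkl","wb"))
```

```text
t 4.75 tcp [ 0.5013 -0.0396  0.0971] gap 0.0364 F [-0.7 -0.4 -0.9] q [-17.4   2.7 115.4  -0.   61.9  -8. ]
[[ 0.164  0.986 -0.001]
 [ 0.986 -0.164 -0.   ]
 [-0.    -0.001 -1.   ]]
```

View pics/w4.png

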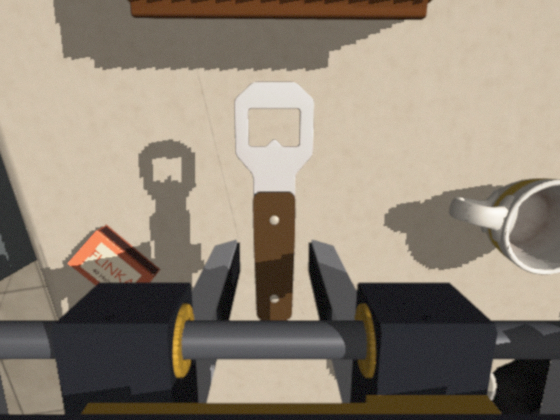

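The sill shows at the top of the wrist picture, columns 132–427 and rows up to about 17. I'll measure it and the tip.

Run:
```python
from h import *
import pickle; c,s=pickle.load(open("w4.pkl","rb")); im=cv2.imread("pics/w4.png"); hsv=cv2.cvtColor(im,cv2.COLOR_BGR2HSV)
m=((hsv[...,1]>120)&(hsv[...,0]<20)); m[25:]=0
R=s["tool_rot"];t=s["tcp_pos"]
print("cols",[(r,np.where(m[r])[0][[0,-1]].tolist()) for r in range(0,18,3) if m[r].any()])
cols=np.arange(150,411); bot_=np.array([np.where(m[:,u])[0].max() for u in cols]); p=np.polyfit(cols,bot_,1); print("slope deg",np.degrees(np.arctan(p[0])),"row at 274",np.polyval(p,274)+.5)
# brightness along column avg for the top-edge/front-face split of the sill
print(im[:20,200:350].mean((1,2)).round(0))
for z in (.048,.054):
    A=onz(c,(cols[0],np.polyval(p,cols[0])+.5),z);B=onz(c,(cols[-1],np.polyval(p,cols[-1])+.5),z); d=A-B
    print(z,"axis y yaw",np.degrees(np.arctan2(d[1],d[0])),"edge mid tool",(R.T@((A+B)/2-t)).round(4))
    for r in (8,14):
        w=np.where(m[r])[0]; print(r,[(R.T@(onz(c,(u,r),z)-t)).round(4) for u in (w[0],w[-1]+1)])
zb=t[2]-.009
for uv in ((274.5,82.5),(235,125),(314,125),(253,195),(295,195)): print(uv,(R.T@(onz(c,uv,zb)-t)).round(4))
```

```text
cols [(0, [129, 429]), (3, [131, 426]), (6, [131, 426]), (9, [131, 425]), (12, [131, 425]), (15, [133, 424])]
slope deg 0.3556940151094003 row at 274 17.681142135919703
[46. 52. 60. 65. 68. 70. 71. 71. 71. 71. 71. 70. 70. 68. 62. 52. 41. 34.
 49. 81.]
0.048 axis y yaw 170.13613507351053 edge mid tool [0.1252 0.0029 0.0491]
8 [array([ 0.1302, -0.079 ,  0.0492]), array([0.13  , 0.083 , 0.0491])]
14 [array([ 0.1272, -0.0787,  0.0492]), array([0.127 , 0.0833, 0.0491])]
0.054 axis y yaw 170.13613507351053 edge mid tool [0.1237 0.0028 0.0431]
8 [array([ 0.1285, -0.0768,  0.0432]), array([0.1283, 0.0807, 0.0431])]
14 [array([ 0.1256, -0.0765,  0.0432]), array([0.1254, 0.081 , 0.0431])]
(274.5, 82.5) [ 0.0873 -0.0002  0.009 ]
(235, 125) [ 0.068  -0.0193  0.009 ]
(314, 125) [0.0679 0.0188 0.009 ]
(253, 195) [ 0.0336 -0.0111  0.009 ]
(295, 195) [0.0336 0.0101 0.009 ]
```

Call:
nudge_tcp --rows '[0.02,0.0015,0.015,0,0,0.4,0.025,0.0015,0.031,0,0,0.4,0.025,0.0015,0.031,0,0,0.4,0.025,0.0015,0.031,0,0,0.4]'

```text
time: 5.3
tcp_pos: [0.5074, -0.0153, 0.0666]
tool_rot: [[0.171, 0.985, 0.0], [0.985, -0.171, -0.0], [-0.0, 0.0, -1.0]]
contact_force: [0.6, -0.4, -0.7]
finger_gap: 0.0363
gripper_force: 50.0
```

```bash
python3 -c "
from h import *
st()"
```

```text
t 5.3 tcp [ 0.5074 -0.0153  0.0666] gap 0.0363 F [ 0.6 -0.4 -0.7] q [-14.5   6.3 115.4  -0.   58.3  -4.7]
[[ 0.171  0.985  0.   ]
 [ 0.985 -0.171 -0.   ]
 [-0.     0.    -1.   ]]
```

Call:
nudge_tcp --rows '[0.01,0,0.0006,0,0,0,0.02,0,0.0006,0,0,0,0.03,0,0.0006,0,0,0,0.036,0,0.0006,0,0,0,0.036,0,0.0006,0,0,0]'

```text
time: 5.92
tcp_pos: [0.5135, 0.0214, 0.0659]
tool_rot: [[0.17, 0.985, -0.0], [0.985, -0.17, -0.0], [-0.0, -0.0, -1.0]]
contact_force: [0.1, -0.6, -0.7]
finger_gap: 0.0364
gripper_force: 50.0
```

```bash
python3 -c "
from h import *
st()"
```

```text
t 5.92 tcp [0.5135 0.0214 0.0659] gap 0.0364 F [ 0.1 -0.6 -0.7] q [-10.3   7.2 114.5  -0.   58.3  -0.5]
[[ 0.17   0.985 -0.   ]
 [ 0.985 -0.17  -0.   ]
 [-0.    -0.    -1.   ]]
```

Tip is about 12 mm past the front face with no resistance, so the middle bay is confirmed open. Going in further.

Call:
nudge_tcp --rows '[0.008,0,0,0,0,0,0.016,0,0,0,0,0,0.016,0,0,0,0,0]'

```text
time: 6.3
tcp_pos: [0.5162, 0.0371, 0.0658]
tool_rot: [[0.17, 0.985, -0.0], [0.985, -0.17, 0.0], [-0.0, -0.0, -1.0]]
contact_force: [0.1, -0.4, -0.9]
finger_gap: 0.0363
gripper_force: 50.0
```

```bash
python3 -c "
from h import *
s=st()
c=eyes.get_calibration('wrist');im=eyes.read_camera('wrist'); cv2.imwrite('pics/w5.png',im)"
```

```text
t 6.3 tcp [0.5162 0.0371 0.0658] gap 0.0363 F [ 0.1 -0.4 -0.9] q [ -8.5   7.6 114.   -0.   58.4   1.3]
[[ 0.17   0.985 -0.   ]
 [ 0.985 -0.17   0.   ]
 [-0.    -0.    -1.   ]]
```

View pics/w5.png

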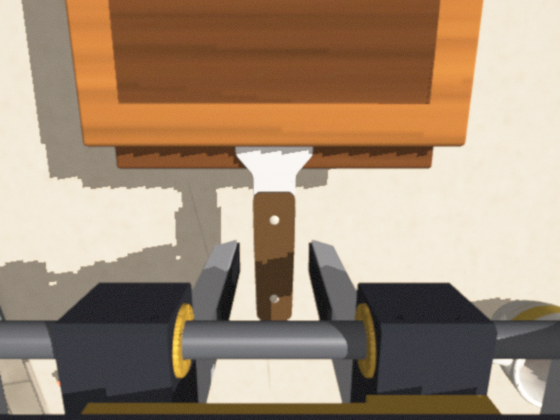

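The blade sits under the lid edge in the middle bay (lid edge at row 147, head centred about column 274), roughly 28 mm inside. Now I'll lever about the sill edge.

Call:
nudge_tcp --rows '[-0.001,0,0.004,0,5,0,-0.0014,0,0.0084,0,10,0,-0.0015,0,0.0126,0,15,0,-0.0013,0,0.0168,0,20,0,-0.0013,0,0.0168,0,20,0]'

```text
time: 6.98
tcp_pos: [0.5158, 0.0342, 0.0486]
tool_rot: [[0.163, 0.985, 0.058], [0.926, -0.173, 0.336], [0.341, -0.001, -0.94]]
contact_force: [-0.1, -0.5, -1.0]
finger_gap: 0.0362
gripper_force: 50.0
```

```bash
python3 -c "
from h import *
st()"
```

```text
t 6.97 tcp [0.5158 0.0342 0.0486] gap 0.0362 F [-0.1 -0.5 -1. ] q [-19.3   9.3 116.5  22.9  59.7 -22. ]
[[ 0.163  0.985  0.058]
 [ 0.926 -0.173  0.336]
 [ 0.341 -0.001 -0.94 ]]
```

Create chk.py:
```python
from h import *
im=eyes.read_camera("wrist"); hsv=cv2.cvtColor(im,cv2.COLOR_BGR2HSV)
m=((hsv[...,2]<140)&(hsv[...,1]>110)).astype(np.uint8); r=np.zeros_like(m); r[172:330,240:310]=m[172:330,240:310]
k=max(cv2.findContours(r,0,2)[0],key=cv2.contourArea); print("handle",cv2.boundingRect(k))
g=hsv[::6,274].astype(int)
print("col274 (row,h,s,v):",[(i*6,*v) for i,v in enumerate(g.tolist()) if i*6<200])
g=hsv[::6,190].astype(int)
print("col190:",[(i*6,*v) for i,v in enumerate(g.tolist()) if i*6<220])
```

```bash
python3 chk.py
```

Run:
```python
from h import *
im=cv2.imread("pics/w5.png"); hsv=cv2.cvtColor(im,cv2.COLOR_BGR2HSV)
for u in (274,190): print("old",u,[(i*6,*v) for i,v in enumerate(hsv[:220:6,u].tolist())])
```

```text
handle (254, 193, 41, 127)
col274 (row,h,s,v): [(0, 13, 171, 134), (6, 12, 163, 133), (12, 12, 169, 122), (18, 13, 170, 123), (24, 13, 174, 132), (30, 13, 170, 132), (36, 13, 163, 116), (42, 12, 163, 122), (48, 13, 182, 132), (54, 12, 160, 131), (60, 13, 181, 128), (66, 12, 165, 128), (72, 11, 164, 140), (78, 12, 168, 135), (84, 15, 179, 228), (90, 14, 173, 225), (96, 14, 172, 225), (102, 14, 177, 212), (108, 14, 175, 205), (114, 14, 178, 213), (120, 13, 175, 156), (126, 12, 166, 86), (132, 14, 185, 98), (138, 11, 128, 102), (144, 16, 16, 172), (150, 18, 17, 175), (156, 15, 8, 245), (162, 19, 8, 243), (168, 15, 8, 243), (174, 19, 8, 243), (180, 15, 8, 244), (186, 15, 10, 243), (192, 14, 96, 133), (198, 14, 136, 116)]
col190: [(0, 13, 169, 139), (6, 13, 169, 133), (12, 12, 167, 122), (18, 12, 164, 126), (24, 11, 171, 133), (30, 11, 167, 133), (36, 13, 172, 117), (42, 12, 170, 123), (48, 12, 166, 134), (54, 13, 175, 130), (60, 12, 161, 133), (66, 12, 169, 131), (72, 13, 168, 129), (78, 13, 170, 132), (84, 14, 177, 225), (90, 14, 176, 224), (96, 14, 175, 221), (102, 14, 177, 206), (108,
[... 1189 characters left out ...]
165, 124), (18, 12, 171, 124), (24, 12, 168, 123), (30, 12, 167, 128), (36, 12, 171, 130), (42, 12, 172, 126), (48, 12, 171, 116), (54, 13, 172, 117), (60, 12, 169, 128), (66, 13, 168, 132), (72, 13, 176, 129), (78, 11, 168, 129), (84, 12, 179, 127), (90, 13, 173, 128), (96, 12, 169, 128), (102, 12, 167, 148), (108, 14, 172, 221), (114, 14, 178, 218), (120, 14, 177, 215), (126, 14, 174, 201), (132, 14, 176, 196), (138, 14, 177, 207), (144, 14, 184, 161), (150, 13, 159, 85), (156, 12, 171, 136), (162, 12, 168, 140), (168, 13, 82, 115), (174, 20, 44, 149), (180, 16, 44, 150), (186, 20, 42, 146), (192, 18, 43, 143), (198, 15, 44, 151), (204, 16, 48, 149), (210, 18, 43, 148), (216, 17, 47, 148)]
```

Create lid.py:
```python
from h import *
a=np.radians(80.2); EX=np.array([np.cos(a),np.sin(a),0]); 
S=np.array([.5013,-.0396,0])+.125*np.array([.164,.986,0])+.002*np.array([.986,-.164,0]); S[2]=.054
H=S+EX*.142; H[2]=.060
def lid(c,uv,r=(.130,.009)):
    # angle of the lid whose top (r[1]=.009) or bottom (0) front edge is on this ray
    f=lambda th:(lambda P:proj(c,P)[1]-uv[1])(H+EX*(-r[0]*np.cos(th)+ -r[1]*np.sin(th)*-1*0 + r[1]*np.sin(th))+np.array([0,0,r[0]*np.sin(th)+r[1]*np.cos(th)])+np.cross([0,0,1],EX)*.03)
    ths=np.radians(np.arange(-10,110,1.)); v=np.array([f(t) for t in ths])
    i=np.where(np.sign(v[1:])!=np.sign(v[:-1]))[0]; return [round(float(ths[k]+(ths[1]-ths[0])*v[k]/(v[k]-v[k+1])),3) for k in i]
if __name__=="__main__":
    c=eyes.get_calibration("wrist"); im=eyes.read_camera("wrist"); hsv=cv2.cvtColor(im,cv2.COLOR_BGR2HSV).astype(int)
    for u in (150,190,230,330,380):
        b=np.where((hsv[:300,u,2]>185)&(hsv[:300,u,1]>150))[0]
        if len(b): print(u,"top edge row",b.max(),"lid",lid(c,(u,b.max()+1)))
```

```bash
python3 lid.py
```

Run:
```python
from lid import *
print(S,H)
```

```text
150 top edge row 119 lid [0.091]
190 top edge row 119 lid [0.091]
230 top edge row 119 lid [0.091]
330 top edge row 118 lid [0.098]
380 top edge row 118 lid [0.098]
[0.523772 0.083322 0.054   ] [0.54794175 0.22324992 0.06      ]
```

Lid at about 0.095 rad, as the geometry predicts. Continuing the lever stroke.

Call:
nudge_tcp --rows '[-0.001,0,0.004,0,5,0,-0.0014,0,0.0084,0,10,0,-0.0015,0,0.0126,0,15,0,-0.0015,0,0.0126,0,15,0,-0.0015,0,0.0126,0,15,0]'

```text
time: 7.7
tcp_pos: [0.5165, 0.038, 0.0366]
tool_rot: [[0.139, 0.985, 0.097], [0.809, -0.17, 0.562], [0.571, 0.0, -0.821]]
contact_force: [-0.9, -3.2, -3.1]
finger_gap: 0.0364
gripper_force: 50.0
```

```bash
python3 lid.py; python3 -c "
from h import *
st()"
```

```text
150 top edge row 93 lid [0.163]
190 top edge row 93 lid [0.163]
230 top edge row 92 lid [0.167]
330 top edge row 92 lid [0.167]
380 top edge row 92 lid [0.167]
t 7.75 tcp [0.5165 0.038  0.0367] gap 0.0364 F [-1.  -4.1 -3. ] q [-25.9  14.4 116.6  37.1  65.3 -37. ]
[[ 0.139  0.986  0.097]
 [ 0.809 -0.169  0.563]
 [ 0.571  0.001 -0.821]]
```

Lid is at 0.165 rad with the opener loaded. Next I'll swing the lid up along an arc with the opener tip.

Call:
nudge_tcp --rows '[0.008,0,-0.004,0,0,0,0.0175,0,-0.0085,0,0,0,0.026,0,-0.0135,0,0,0,0.034,0,-0.018,0,0,0,0.043,0,-0.0213,0,0,0,0.0514,0,-0.0244,0,0,0,0.0514,0,-0.0244,0,0,0]' --clamp_n 60

```text
time: 8.62
tcp_pos: [0.5217, 0.0666, 0.0872]
tool_rot: [[0.139, 0.985, 0.099], [0.806, -0.171, 0.566], [0.575, 0.001, -0.818]]
contact_force: [0.1, 0.2, -1.7]
finger_gap: 0.0361
gripper_force: 60.0
```

```bash
python3 lid.py; python3 chk.py | head -1; python3 -c "
from h import *
st()"
```

```text
150 top edge row 70 lid [0.694]
190 top edge row 70 lid [0.694]
230 top edge row 69 lid [0.697]
330 top edge row 225 lid [-0.058]
380 top edge row 225 lid [-0.058]
handle (240, 172, 70, 148)
t 8.72 tcp [0.5217 0.0664 0.0868] gap 0.0361 F [-0.7 -0.6 -0.8] q [-22.8   8.6 116.5  37.   68.5 -31.1]
[[ 0.14   0.985  0.099]
 [ 0.806 -0.171  0.566]
 [ 0.575  0.    -0.818]]
```

Call:
nudge_tcp --rows '[0.009,0,-0.002,0,0,0,0.0185,0,-0.0033,0,0,0,0.028,0,-0.0035,0,0,0,0.0373,0,-0.0034,0,0,0,0.0465,0,-0.002,0,0,0,0.0558,0,-0.0003,0,0,0,0.065,0,0.0025,0,0,0,0.0734,0,0.006,0,0,0,0.082,0,0.0105,0,0,0,0.09,0,0.0155,0,0,0,0.097,0,0.021,0,0,0,0.1044,0,0.0276,0,0,0,0.1044,0,0.0276,0,0,0,0.1044,0,0.0276,0,0,0]'

```text
time: 10.48
tcp_pos: [0.5387, 0.1662, 0.1239]
tool_rot: [[0.14, 0.985, 0.098], [0.807, -0.171, 0.566], [0.575, 0.0, -0.818]]
contact_force: [1.0, -0.9, -1.0]
finger_gap: 0.0362
gripper_force: 60.0
```

Run:
```python
from h import *
st(); im=eyes.read_camera("top"); cv2.imwrite("pics/t2.png",im)
w=eyes.read_camera("wrist"); sd=eyes.read_camera("side")
cv2.imwrite("pics/m.png",np.vstack([np.hstack([cv2.resize(w,(400,300)),cv2.resize(im[150:270,160:320],(400,300))]),np.hstack([cv2.resize(sd[130:250,200:360],(400,300)),np.zeros((300,400,3),np.uint8)])]))
```

```text
t 10.47 tcp [0.5387 0.1662 0.1239] gap 0.0362 F [ 1.  -0.9 -1. ] q [-11.1   6.1 114.6  38.9  66.1 -19.8]
[[ 0.14   0.985  0.098]
 [ 0.807 -0.171  0.566]
 [ 0.575  0.    -0.818]]
```

View pics/m.png

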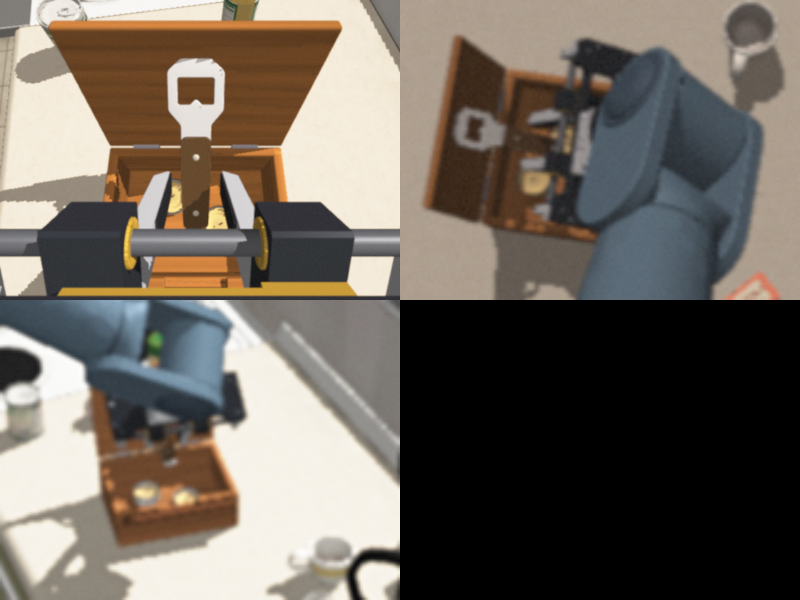

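The lid stands past upright, with the opener tip resting on its underside and the candles exposed. Now I'll back off and level the tool.

Call:
nudge_tcp --rows '[-0.03,0,-0.027,0,0,0,-0.06,0,-0.054,0,0,0,-0.09,0,-0.081,0,-9,0,-0.12,0,-0.108,0,-18,0,-0.12,0,-0.108,0,-27,0,-0.12,0,-0.108,0,-35,0,-0.12,0,-0.108,0,-35,0,-0.12,0,-0.108,0,-35,0]'

```text
time: 11.62
tcp_pos: [0.511, 0.0078, 0.1428]
tool_rot: [[0.171, 0.985, -0.001], [0.985, -0.171, 0.002], [0.002, -0.001, -1.0]]
contact_force: [0.4, -0.2, -1.3]
finger_gap: 0.0363
gripper_force: 60.0
```

Run:
```python
from lid import *
s=st(); R=s["tool_rot"]; print((R.T@(np.array([.475,-.165,.06])-s["tcp_pos"])).round(4), "tilt x z", R[2,0])
c=eyes.get_calibration("wrist");im=eyes.read_camera("wrist"); cv2.imwrite("pics/w6.png",im)
ct=eyes.get_calibration("top"); t=eyes.read_camera("top"); cv2.imwrite("pics/t3.png",t); hsv=cv2.cvtColor(t,cv2.COLOR_BGR2HSV)
# lid top edge in the top view: extent of brown along box axis, left of the hinge
m=((hsv[...,1]>110)&(hsv[...,0]<20)).astype(np.uint8); r=np.zeros_like(m); r[155:260,150:275]=m[155:260,150:275]
k=max(cv2.findContours(r,0,2)[0],key=cv2.contourArea); P=k[:,0]; print("leftmost",P[P[:,0].argmin()],cv2.boundingRect(k))
ny=np.cross([0,0,1],EX)
for th in (85,90,95,100,105):
    q=np.radians(th); rr=[proj(ct,H+EX*(-.13*np.cos(q)+.009*np.sin(q)*k_)+np.array([0,0,.13*np.sin(q)])+ny*y).round(1).tolist() for y in(-.088,.088) for k_ in (0,1)]; print(th,rr)
```

```text
t 11.62 tcp [0.511  0.0078 0.1428] gap 0.0363 F [ 0.4 -0.2 -1.3] q [-1.190e+01 -0.000e+00  1.128e+02  1.000e-01  6.730e+01 -2.100e+00]
[[ 0.171  0.985 -0.001]
 [ 0.985 -0.171  0.002]
 [ 0.002 -0.001 -1.   ]]
[-0.1765 -0.0058  0.0824] tilt x z 0.0020238172624625268
leftmost [170 227] (170, 165, 72, 81)
85 [[197.6, 165.6], [194.1, 165.1], [185.1, 235.5], [181.5, 234.9]]
90 [[193.1, 164.9], [189.5, 164.4], [180.5, 234.8], [176.8, 234.3]]
95 [[188.7, 164.3], [185.1, 163.8], [175.9, 234.1], [172.3, 233.6]]
100 [[184.3, 163.9], [180.8, 163.4], [171.5, 233.5], [167.9, 233.0]]
105 [[180.2, 163.5], [176.7, 163.0], [167.3, 233.0], [163.7, 232.5]]
```

Lid is at about 98°. Now lowering the opener onto the clear worktop.

Call:
nudge_tcp --rows '[-0.06,-0.002,0.02,0,0,0,-0.12,-0.004,0.04,0,0,0,-0.17,-0.006,0.07,0,0,0,-0.176,-0.006,0.1,0,0,0,-0.176,-0.006,0.117,0,0,0,-0.176,-0.006,0.124,0,0,0,-0.176,-0.006,0.126,0,0,0,-0.176,-0.006,0.126,0,0,0]'

```text
time: 12.72
tcp_pos: [0.476, -0.1644, 0.0179]
tool_rot: [[0.17, 0.985, 0.001], [0.985, -0.17, -0.001], [-0.0, 0.001, -1.0]]
contact_force: [0.1, -0.1, 0.1]
finger_gap: 0.036
gripper_force: 60.0
```

Call:
nudge_tcp --rows '[0,0,0.0015,0,0,0,0,0,0.002,0,0,0,0,0,0.002,0,0,0]'

```text
time: 13.1
tcp_pos: [0.4756, -0.1646, 0.0156]
tool_rot: [[0.171, 0.985, 0.001], [0.985, -0.171, -0.0], [0.0, 0.001, -1.0]]
contact_force: [-0.4, 0.9, 2.5]
finger_gap: 0.0364
gripper_force: 60.0
```

Call:
nudge_tcp --rows '[0,0,0,0,0,0,0,0,0,0,0,0,0,0,0,0,0,0,0,0,0,0,0,0,0,0,0,0,0,0]' --finger_gap 0.065

```text
time: 13.72
tcp_pos: [0.4752, -0.1646, 0.0151]
tool_rot: [[0.171, 0.985, -0.0], [0.985, -0.171, 0.0], [0.0, -0.0, -1.0]]
contact_force: [0.3, -0.4, -0.0]
finger_gap: 0.065
gripper_force: 0.0
```

Call:
nudge_tcp --rows '[0,0,-0.03,0,0,0,0,0,-0.08,0,0,0,0,0,-0.14,0,0,0,0,0,-0.16,0,0,0,0,0,-0.16,0,0,0]'

```text
time: 14.35
tcp_pos: [0.4763, -0.1652, 0.177]
tool_rot: [[0.171, 0.985, 0.004], [0.985, -0.171, -0.002], [-0.002, 0.004, -1.0]]
contact_force: [0.6, 0.4, -1.0]
finger_gap: 0.065
gripper_force: 0.0
```

Run:
```python
from h import *
s=st(); c=eyes.get_calibration("wrist"); im=eyes.read_camera("wrist"); cv2.imwrite("pics/w7.png",im); hsv=cv2.cvtColor(im,cv2.COLOR_BGR2HSV)
m=((hsv[...,2]<140)&(hsv[...,1]>110)).astype(np.uint8); r=np.zeros_like(m); r[90:245,230:320]=m[90:245,230:320]
k=max(cv2.findContours(r,0,2)[0],key=cv2.contourArea); rc=cv2.minAreaRect(k); print(rc)
bp=sorted(cv2.boxPoints(rc).tolist(),key=lambda p:p[1]); F=onz(c,np.mean(bp[:2],0),.012);B=onz(c,np.mean(bp[2:],0),.012); print(F,B,np.linalg.norm(F-B))
t=eyes.read_camera("top"); d=cv2.absdiff(t,cv2.imread("pics/t3.png")).max(2); print("lid area change",d[155:260,165:200].max())
```

```text
t 14.35 tcp [ 0.4763 -0.1652  0.177 ] gap 0.065 F [ 0.6  0.4 -1. ] q [-32.   -3.6 112.5  -0.   70.9 -22.2]
[[ 0.171  0.985  0.004]
 [ 0.985 -0.171 -0.002]
 [-0.002  0.004 -1.   ]]
((272.0, 194.5), (69.0, 20.0), 90.0)
[ 0.48053102 -0.13051552  0.012     ] [ 0.46895341 -0.19639334  0.012     ] 0.066887428939287
lid area change 20
```

Call:
nudge_tcp --rows '[0,0,0,0,0,0,0,0,0,0,0,0,0,0,0,0,0,0,0,0,0,0,0,0]'

```text
time: 14.95
tcp_pos: [0.4752, -0.1645, 0.1748]
tool_rot: [[0.171, 0.985, -0.0], [0.985, -0.171, 0.0], [0.0, -0.0, -1.0]]
contact_force: [0.1, -0.0, 0.6]
finger_gap: 0.0649
gripper_force: 0.0
```

```bash
python3 -c "
from plant import bot, eyes
print(bot.job_done())"
```

```text
the job is handed in; nothing more can be done
None
```

Job handed in at about 15 s (no verdict returned): I levered the lid up through the open middle bay and folded it back to about 98°, then laid the opener flat on the worktop; I steered clear of the bystanders but did not re-measure their positions.

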